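# Gauge the spacer sleeves and sort them

### The arm

A 6-joint arm with a two-finger parallel gripper is mounted at the origin on a cart in front of the work surface, level with it; the furniture and walls round the work are solid. World frame = base frame: x ahead of the robot, y to its left, z up, the work surface at z = 0. Lengths are in m, angles in rad, forces in N, time in s.
With the tool pointing down it reaches from about 0.275 to 0.85 m from the base axis. Payload 19 kg.
Tool frame: the origin (TCP) lies midway between the tips of the shut fingers; the grasp point (between the pads) lies 19 mm behind it; z points along the fingers, y is the line along which they close (so a half turn about z gives the same grasp; the last joint's range is limited). The gripper opens to 85 mm and grips with 20 to 120 N. Pads are 22 mm wide; open, the fingers measure 114 mm over their backs; the gripper's body (76 mm by 85 mm) begins 54 mm behind the grasp point. The pads swing forward as they close: fully open they stand 13 mm farther back than shut.
Start: joints at [-1.315, 0.15, 1.437, -0, 1.554, -0.134], TCP at [0.218, -0.532, 0.231] pointing down, gripper open.
Joint ranges: [-2.8, 2.8], [-0.68, 2.1], [0.12, 2.68], [-1.39, 4.53], [0.16, 2.79], [-2.81, 2.81]. Speed limits (rad/s): [1.89, 1.89, 2.22, 3.01, 3.01, 3.01].

### API

Orientations are given as a unit quaternion [w, x, y, z].
In Python, from cell import status, viewer, ticket gives the robot as it stands.
- The arm moves only by the tool arm_command, never from a script. Its argument "series" is a list of rows, each a list of 5 numbers: the finger opening in cm, from 0 to 8.54, then the shift along the tool's x, y, z in cm, then the turn about the tool's z in degrees. In form: [[fingers, x, y, z, spin], ...]. A call has 1 to 12 rows; each row is the pose to reach, as a shift and turn from the pose commanded when the call began, along the tool's axes at that moment; what a row does not reach only later rows make up. A row lasts 1/12 s, in which the tool goes at most 41.7 mm and 7.16 degrees, less where a joint would pass 70% of its speed; a pose out of reach is approached as far as the arm can. A call with a gripper value outside its range is refused whole. The fingers move at their own pace and stop on an object; "newtons" is the grip in N (left out, the last holds). Time passes only in rows, so rows that repeat a pose let the fingers close. It gives the time, the measured TCP pose, the force, the opening and the grip force at its end, in the units of the state.
- status.observe(): the state, without advancing time (a new reading comes with each control period).
- viewer.snapshot(name): name is "side" or "top"; returns the picture (480x640x3 uint8, red, green, blue); there is no depth.
- viewer.calibration(name): a dict with "fov_y" (degrees; the focal length in pixels is half the picture's height over the tangent of half this angle, whatever the lens; pixels are square), "cx", "cy" (the principal point, pixels), "R" (3x3) and "t" (3): a world point X has camera coordinates R X + t. Camera axes: x right, y down, z forward; pixel columns grow to the right and rows downward; lengths in m; the calibration is good to about 2 mm. A picture is of the moment at which its call begins. calibration takes no time and is no camera call.
- ticket.job_done(): hands the job in; it is judged then, once.
The state is a dict: "time": time; "qpos": joint angles; "joint_velocities": joint speeds; "joint_efforts": joint torques, N m; "tool_pos": TCP position; "eef_rot": TCP orientation; "ft_force": force on the tool from outside, world axes, zero at the start; "torque": the same for the moment, N m; "width": finger opening in m; "finger_force": force on a finger pad.
Only numpy, scipy, OpenCV 4.12 (cv2) and the standard library are available. Lean on these libraries where they do the work, as an engineer would, in place of code of your own. Each camera call takes 0.05 s, during which the arm holds its last target. There are 200 camera calls.

### The job

Check the two square aluminium sleeves on the horizontal gauge pin, one at a time: push the sleeve onto the pin as far as it will go, draw it off, and lay it in its tray before starting on the other one. A sleeve that slides fully home against the upright passes and goes in the shallow tray; one that stops part way is a reject and goes in the deep box. Lay them down flat inside, do not drop them.

Things in the scene. Friction and masses are not known exactly. Their poses are not given: they have to be found in the camera images.
- sleeve_a: square aluminium sleeve 44 x 44 x 80 mm, 0.25 kg, round bore along its length, 24 mm at both mouths; lies on a side. Origin at its centre (22 mm over the bench), y along the bore, ends alike. Looks like the other sleeve: one is clear all through and goes fully onto the pin, the other is too tight from 25 mm inside each mouth and stops there, 45 mm short of home
- sleeve_b: square aluminium sleeve 44 x 44 x 80 mm, 0.25 kg, round bore along its length, 24 mm at both mouths; lies on a side. Origin at its centre (22 mm over the bench), y along the bore, ends alike. Looks like the other sleeve: one is clear all through and goes fully onto the pin, the other is too tight from 25 mm inside each mouth and stops there, 45 mm short of home
- gauge: fixed pin gauge: base 70 x 120 x 10 mm (y -75 to +45), grey upright 50 wide, 24 thick, 108 mm high, with a level steel pin of diameter 20, length 70 mm along the gauge's +y, axis 85 mm up; last 7 mm taper to 14 mm. Origin on the bench under the pin's root; y = 0 is the upright's face that a sleeve comes home against (centre then at y = 40 mm, z = 85 mm)
- pin_tip (a point): centre of the free end of the gauge pin; axes as the gauge, +y points out of the pin
- pass_tray: shallow grey tray for sleeves that pass, 160 x 160 mm with a rim 14 mm high, walls and floor 4 mm thick, fixed to the bench; origin at the centre of its underside, z up
- reject_box: deep grey open box for rejects, 160 x 160 mm with walls 45 mm high, walls and floor 4 mm thick, fixed to the bench; origin at the centre of its underside, z up

How it is judged:
By the outcome, as a careful person would: the job done as asked, in the order asked, and still so for the second after the job is handed in, with the robot touching nothing.
It also fails if it takes over 72 s, if anything falls off the work surface, if the arm or the gripper's body presses on something with over 40 N, if the wrist force passes 120 N, or if a joint passes its speed limit or range.

## Working session

There is one attempt and no reset: what is moved stays moved. The work goes in short steps, Python scripts to look and compute and a tool call to move; the robot and the scene stay as the last step left them, time stands still between calls to the robot, and variables do not carry over. Pictures are saved under pics/ and viewed, at most 10 in all, crops included, and the job is handed in when it is done.

Besides the shell and the picture viewer there is one more tool, called after ">>>" by a JSON object that holds its "op" and its "data". arm_command: Moves the arm, as the interface text tells. Its arguments: {"type":"object","properties":{"series":{"type":"array","items":{"type":"array","items":{"type":"number"}}},"newtons":{"type":"number"}},"required":["series"]}

```bash
mkdir -p pics; ls
python3 - <<'E'
from cell import status, viewer
import cv2
print(status.observe())
for n in("side","top"):
    c=viewer.calibration(n);print(n,c)
    cv2.imwrite(f"pics/{n}0.png",viewer.snapshot(n)[:,:,::-1])
E
```

```text
pics
{'time': 0.0, 'qpos': array([-1.31500549e+00,  1.51010657e-01,  1.43802293e+00, -6.65601791e-06,
        1.55380472e+00, -1.34035529e-01]), 'joint_velocities': array([-0.00050227,  0.00222158,  0.0001174 , -0.00103131,  0.00085951,
       -0.00112341]), 'joint_efforts': array([-2.66681120e-03, -7.13050604e+01, -5.70869780e+01, -3.92499342e-04,
        8.86433321e-03,  3.69290689e-06]), 'tool_pos': array([ 0.21841427, -0.53163774,  0.23066545]), 'eef_rot': array([-6.21471348e-04,  9.81064287e-01,  1.93681381e-01, -4.12141924e-05]), 'ft_force': array([ 0.12473635, -0.04009514,  0.21917736]), 'torque': array([-0.00926346, -0.00262503, -0.00993111]), 'finger_force': 0.0, 'width': 0.0853132431266601}
side {'fov_y': 45.63329511769692, 'cx': 316.5813806488029, 'cy': 229.56549590480904, 'R': array([[-0.99972835, -0.02179661,  0.00825448],
       [-0.01874531,  0.54147168, -0.84050999],
       [ 0.0138507 , -0.84043639, -0.54173317]]), 't': array([0.54425792, 0.09053283, 1.34379327])}
top {'fov_y': 56.68980632235049, 'cx': 317.2901839538807, 'cy': 238.9320726766554, 'R': array([[-0.02535388, -0.99957765, -0.01420214],
       [-0.99175606,  0.02693544, -0.12527726],
       [ 0.12560689,  0.01090879, -0.99202012]]), 't': array([0.02390532, 0.52862064, 0.92529208])}
```

View pics/side0.png

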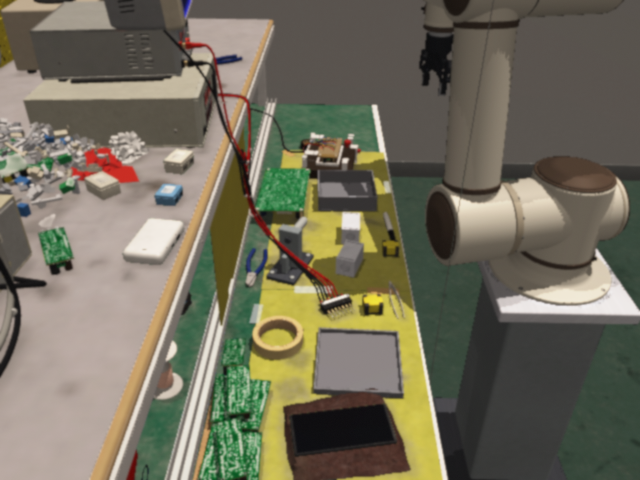

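View pics/top0.png

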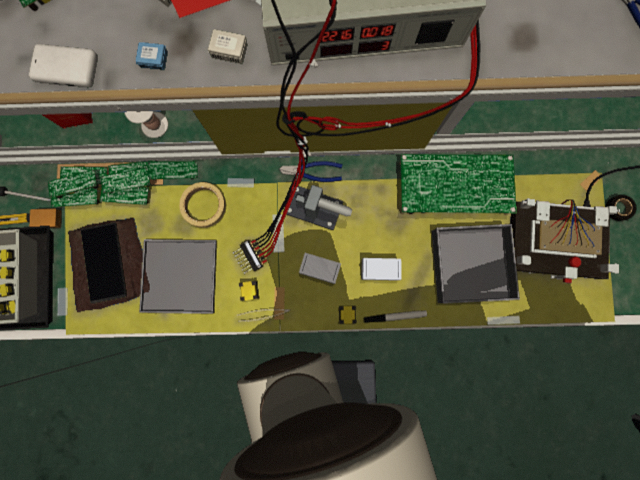

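The side view shows the gauge at about (290,250), the sleeves at about (350,228) and (348,260), the deep box at (346,190) and the shallow tray at (358,362). In the top view the gauge is at about (320,205), the sleeves at (320,267) and (382,268), the tray at (179,276) and the box at (476,263). I'll enlarge both.

Run:
```python
import cv2
a=cv2.imread("pics/top0.png")[175:295,270:430];cv2.imwrite("pics/tc.png",cv2.resize(a,None,fx=5,fy=5,interpolation=cv2.INTER_CUBIC))
a=cv2.imread("pics/side0.png")[205:295,260:380];cv2.imwrite("pics/sc.png",cv2.resize(a,None,fx=6.6,fy=6.6,interpolation=cv2.INTER_CUBIC))
```

```text
(no output)
```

View pics/tc.png

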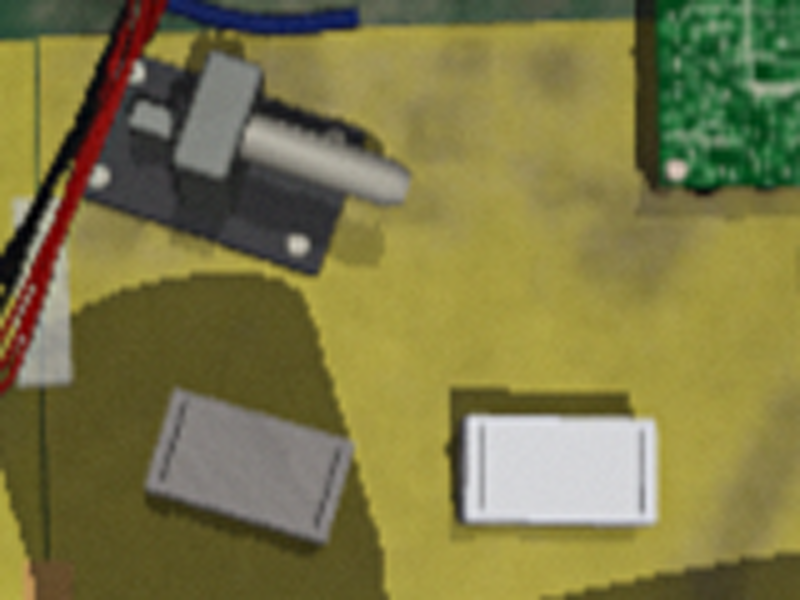

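View pics/sc.png

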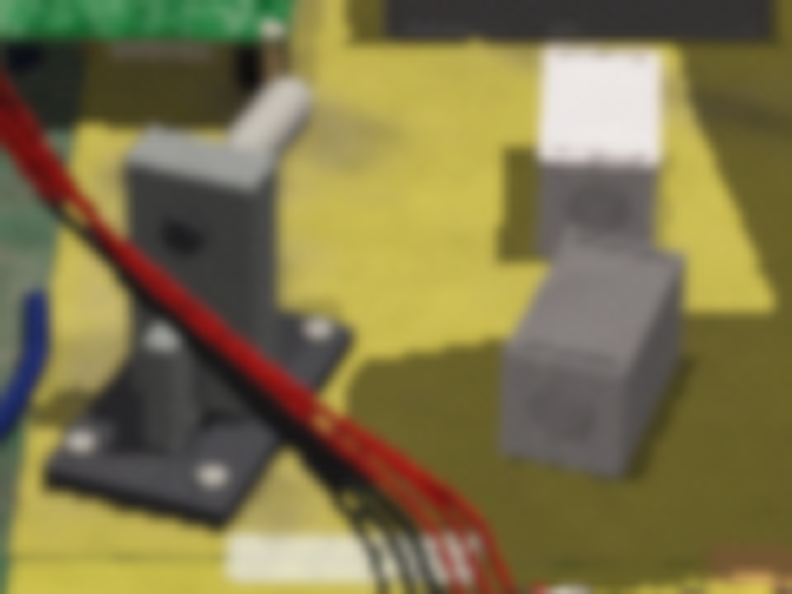

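The top crop shows the left sleeve's top corners at about (177,390), (352,440), (327,543), (148,490), the right one's at (465,415), (655,420), (655,523), (463,523), and the pin tip near (400,188). The side crop shows the same corners, with the pin tip near (300,93).

```bash
cat > h.py <<'E'
import numpy as np,cv2
from cell import viewer
C={n:viewer.calibration(n) for n in("side","top")}
def KP(n):
    c=C[n];f=240/np.tan(np.radians(c["fov_y"]/2))
    K=np.array([[f,0,c["cx"]],[0,f,c["cy"]],[0,0,1]])
    return K@np.c_[c["R"],c["t"]]
def tri(ut,us):
    X=cv2.triangulatePoints(KP("top"),KP("side"),np.array(ut,float).reshape(2,1),np.array(us,float).reshape(2,1));return (X[:3]/X[3]).ravel()
def onz(n,u,z):
    P=KP(n);H=np.c_[P[:,0],P[:,1],P[:,2]*z+P[:,3]];X=np.linalg.solve(H,[u[0],u[1],1]);return X[:2]/X[2]
def proj(n,X):
    x=KP(n)@np.append(X,1);return x[:2]/x[2]
tc=lambda u:((u[0]+.5)/5-.5+270,(u[1]+.5)/5-.5+175)
sc=lambda u:((u[0]+.5)/6.6-.5+260,(u[1]+.5)/6.6-.5+205)
E
python3 - <<'E'
from h import *
np.set_printoptions(precision=4,suppress=True)
# corners order: top image UL,UR,LR,LL ; side equivalents: top-left(+x,+y)= side lower-left
for nm,T,S in [("S1",[(177,390),(352,440),(327,543),(148,490)],[(505,345),(567,235),(683,257),(625,375)]),
 ("S2",[(465,415),(655,420),(655,523),(463,523)],[(540,160),(543,45),(660,52),(660,162)]),
 ("upr",[(212,52),(262,70),(228,180),(177,163)],[(130,165),(150,128),(275,150),(260,192)])]:
    P=np.array([tri(tc(a),sc(b)) for a,b in zip(T,S)]);print(nm,P,P.mean(0))
    z={"upr":.108}.get(nm,.044)
    for n,L,f in(("top",T,tc),("side",S,sc)):
        Q=np.array([onz(n,f(a),z) for a in L]);d=(Q[1]+Q[2]-Q[0]-Q[3])/2;w=(Q[0]+Q[1]-Q[2]-Q[3])/2
        print(n,Q.mean(0),"len",np.hypot(*d),"ang",np.degrees(np.arctan2(d[1],d[0])),"w",np.hypot(*w),np.degrees(np.arctan2(w[1],w[0])))
print("tip",tri(tc((400,188)),sc((300,93))),onz("top",tc((400,188)),.085),onz("side",sc((300,93)),.085))
a,b=[onz("top",tc(u),.085) for u in((246,139),(396,189))];print("pin",a,b,np.degrees(np.arctan2(*(b-a)[::-1])))
for nm,L,z in(("tray",[(145,240),(215,240),(214,311),(142,310)],.014),("box",[(433,229),(512,226),(519,300),(439,305)],.045)):
    Q=np.array([onz("top",u,z) for u in L]);print(nm,Q,Q.mean(0))
print(onz("side",(358,362),.014),onz("side",(346,184),.045))
E
```

```text
S1 [[ 0.4994  0.0366  0.0464]
 [ 0.4765 -0.0369  0.0432]
 [ 0.4345 -0.0252  0.0425]
 [ 0.4582  0.0498  0.0442]] [0.4671 0.0061 0.0441]
top [0.4663 0.0062] len 0.0779211756114045 ang -107.71887650549971 w 0.04438372613524084 -16.4003296524072
side [0.4677 0.0059] len 0.07430979524716776 ang -108.01639778751641 w 0.043477192975269086 -19.44265494790752
S2 [[ 0.4856 -0.085   0.0443]
 [ 0.4825 -0.1649  0.046 ]
 [ 0.4379 -0.1628  0.0452]
 [ 0.4408 -0.0823  0.046 ]] [ 0.4617 -0.1237  0.0454]
top [ 0.461  -0.1238] len 0.0803873440886909 ang -92.25662631053318 w 0.04449053293940238 -3.021957356150821
side [ 0.4621 -0.1261] len 0.08120381885201008 ang -92.00574664802876 w 0.04502633839516782 -2.2305142166081042
upr [[ 0.6293  0.0172  0.1049]
 [ 0.6228 -0.0029  0.1069]
 [ 0.5786  0.0118  0.1082]
 [ 0.5842  0.0324  0.1048]] [0.6037 0.0146 0.1062]
top [0.6031 0.0146] len 0.0215597806054541 ang -111.07019793688133 w 0.04731413283592585 -18.438050781851835
side [0.6036 0.0173] len 0.025382059054609014 ang -100.13240554318064 w 0.046306671604823435 -17.409929657497436
tip [ 0.5744 -0.0579  0.0885] [ 0.576  -0.0582] [ 0.574  -0.0633]
pin [0.5983 0.0044] [ 0.5756 -0.0566] -110.36051136040938
tray [[0.5395 0.391 ]
 [0.5353 0.2358]
 [0.3806 0.2375]
 [0.3866 0.394 ]] [0.4605 0.3146]
box [[ 0.5422 -0.2367]
 [ 0.544  -0.4041]
 [ 0.3883 -0.4061]
 [ 0.3822 -0.2399]] [ 0.4642 -0.3217]
[0.4599 0.3279] [ 0.4696 -0.3158]
```

```bash
cat >> h.py <<'E'
from cell import status
def rel(x,y,z,ybdeg):
    """shift (cm) in tool axes and turn (deg) to reach TCP x,y,z with tool y at world angle ybdeg (mod 180)"""
    from scipy.spatial.transform import Rotation as Ro
    s=status.observe();q=s["eef_rot"];R=Ro.from_quat(np.roll(q,-1)).as_matrix()
    v=R.T@(np.array([x,y,z])-s["tool_pos"])*100
    a=np.degrees(np.arctan2(R[1,1],R[0,1]));t=-((ybdeg-a+90)%180-90)
    print("shift",v.round(2),"turn",round(t,2),"toolY",round(a,2))
E
python3 -c "
from h import *
rel(.467,.006,.12,-17.5)"
```

```text
shift [ 43.42 -40.27  11.13] turn -50.16 toolY -67.66
```

>>> {"op": "arm_command", "data": {"series": [[8.5,43.4,-40.3,8,-50.2],[8.5,43.4,-40.3,8,-50.2],[8.5,43.4,-40.3,8,-50.2],[8.5,43.4,-40.3,8,-50.2],[8.5,43.4,-40.3,8,-50.2],[8.5,43.4,-40.3,8,-50.2],[8.5,43.4,-40.3,8,-50.2],[8.5,43.4,-40.3,8,-50.2],[8.5,43.4,-40.3,8,-50.2],[8.5,43.4,-40.3,8,-50.2],[8.5,43.4,-40.3,8,-50.2],[8.5,43.4,-40.3,8,-50.2]], "newtons": 60}}

```text
time: 1.1
tool_pos: [0.4264, -0.0799, 0.1642]
eef_rot: [0.0, 0.806, 0.592, 0.0]
ft_force: [1.4, -1.4, 0.2]
width: 0.0849
finger_force: 0.0
```

```bash
python3 -c "
from h import *
print(status.observe()['tool_pos'],status.observe()['qpos'])
rel(.467,.006,.006,-17.5)"
```

```text
[ 0.42640974 -0.07990148  0.1641638 ] [-3.63232384e-01 -1.15775416e-01  1.84483656e+00  4.45003646e-05
  1.41226016e+00 -5.82803352e-02]
shift [ 9.41  1.29 15.82] turn 0.03 toolY -17.47
```

>>> {"op": "arm_command", "data": {"series": [[8.5,9.4,1.3,5,0],[8.5,9.4,1.3,5,0],[8.5,9.4,1.3,5,0],[8.5,9.4,1.3,5,0],[8.5,9.4,1.3,5,0]]}}

```text
time: 1.52
tool_pos: [0.4665, 0.0047, 0.1136]
eef_rot: [-0.001, 0.806, 0.593, -0.001]
ft_force: [0.1, -1.1, 0.4]
width: 0.0851
finger_force: 0.0
```

```bash
python3 -c "
from h import *
print(status.observe()['tool_pos'])
rel(.467,.006,.006,-17.5)
for n in('top','side'): cv2.imwrite(f'pics/{n}1.png',viewer.snapshot(n)[:,:,::-1])
a=cv2.imread('pics/top1.png')[175:295,270:430];b=cv2.imread('pics/side1.png')[185:305,270:430]
cv2.imwrite('pics/c1.png',np.vstack([cv2.resize(i,None,fx=2.5,fy=2.5,interpolation=2) for i in(a,b)]))"
```

```text
[0.46646509 0.00472548 0.11355845]
shift [ 0.14  0.04 10.76] turn 0.17 toolY -17.33
```

View pics/c1.png

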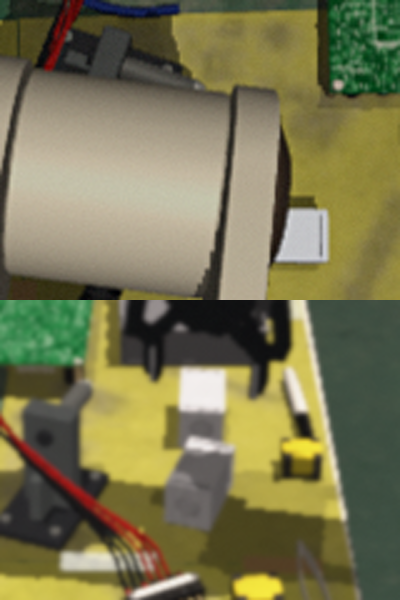

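The side crop shows the open fingers (152,370) and (260,390) straddling the left sleeve at (200,480), while the arm hides it in the top view. I'll go down and grip.

>>> {"op": "arm_command", "data": {"series": [[8.5,0.1,0,4,0],[8.5,0.1,0,8,0],[8.5,0.1,0,10.7,0],[8.5,0.1,0,10.7,0],[3.5,0.1,0,10.7,0],[3.5,0.1,0,10.7,0],[3.5,0.1,0,10.7,0],[3.5,0.1,0,10.7,0],[3.5,0.1,0,10.7,0],[3.5,0.1,0,10.7,0]], "newtons": 60}}

```text
time: 2.45
tool_pos: [0.4684, 0.0043, 0.0096]
eef_rot: [0.001, 0.806, 0.592, 0.001]
ft_force: [-2.0, -3.2, 13.1]
width: 0.0428
finger_force: 60.8
```

>>> {"op": "arm_command", "data": {"series": [[3.5,0,0,-2,0],[3.5,0,0,-4.5,0],[3.5,0,0,-6.3,0],[3.5,0,0,-6.3,0],[3.5,0,0,-6.3,0]]}}

```text
time: 2.87
tool_pos: [0.4678, 0.0046, 0.0718]
eef_rot: [0.001, 0.806, 0.592, 0.001]
ft_force: [-0.9, -0.3, -2.8]
width: 0.0432
finger_force: 62.2
```

```bash
python3 -c "
from h import *
print(status.observe()['tool_pos'])
rel(.5575,-.1142,.0726,-19.5)"
```

```text
[0.46784072 0.00460738 0.07182174]
shift [-8.64 12.12 -0.05] turn 2.04 toolY -17.46
```

>>> {"op": "arm_command", "data": {"series": [[3.5,-3.5,0.5,-0.1,0],[3.5,-7,2,-0.1,2],[3.5,-8.6,5.5,-0.1,2],[3.5,-8.6,9,-0.1,2],[3.5,-8.6,12.1,-0.1,2],[3.5,-8.6,12.1,-0.1,2],[3.5,-8.6,12.1,-0.1,2]]}}

```text
time: 3.45
tool_pos: [0.5568, -0.1139, 0.0697]
eef_rot: [-0.001, 0.817, 0.577, -0.001]
ft_force: [-0.9, -0.5, -2.1]
width: 0.0435
finger_force: 62.4
```

```bash
python3 -c "
from h import *
s=status.observe();print(s['tool_pos'],s['eef_rot'])
for n in('top','side'): cv2.imwrite(f'pics/{n}2.png',viewer.snapshot(n)[:,:,::-1])
a=cv2.imread('pics/top2.png')[170:270,290:410];b=cv2.imread('pics/side2.png')[170:270,255:375]
cv2.imwrite('pics/c2.png',np.hstack([cv2.resize(i,None,fx=3.33,fy=5,interpolation=2) if 0 else cv2.resize(i,(390,325),interpolation=2) for i in(a,b)]))"
```

```text
[ 0.55682158 -0.11391088  0.06967335] [-1.01842118e-03  8.16592967e-01  5.77212657e-01 -6.61777413e-04]
```

View pics/c2.png

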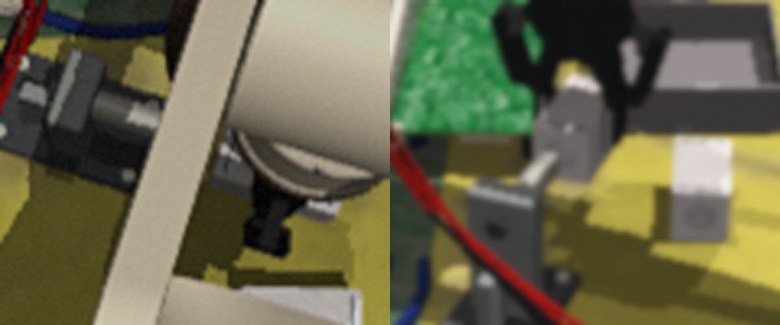

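The tool is lined up ahead of the pin. The side half shows the pin end (550,160) in front of the sleeve's end face (570,145), and the top view is mostly hidden by the arm. I'll enlarge the side view to check height and offset.

Run:
```python
from h import *
a=cv2.imread('pics/side2.png')[190:245,275:335]
cv2.imwrite('pics/c3.png',cv2.resize(a,None,fx=10,fy=10,interpolation=2))
d=np.array([-.334,-.943,0]);root=np.array([.6033-.004,.015-.0113,.085])
n=np.array([.943,-.334,0]);u=np.array([0,0,1])
pp=lambda X:((proj("side",X)-[275,190]+.5)*10-.5).round(0)
s=status.observe()['tool_pos']
for zc in(.082,.085):
    c=np.array([s[0],s[1],zc]);e=c-.04*d
    print(zc,"near face corners",[pp(e+i*.022*n+j*.022*u) for i,j in((1,1),(-1,1),(-1,-1),(1,-1))],"ctr",pp(e))
t=root+.07*d;print("tip",t,pp(t),"root",pp(root), "tip edges",pp(t+.01*u),pp(t-.01*u))
print(((KP("side")@np.append(t,1))[2]))
```

```text
0.082 near face corners [array([242., 180.]), array([414., 214.]), array([412., 371.]), array([243., 335.])] ctr [327. 276.]
0.085 near face corners [array([242., 169.]), array([414., 204.]), array([412., 360.]), array([243., 325.])] ctr [327. 265.]
tip [ 0.57592 -0.06231  0.085  ] [297. 293.] root [183. 443.] tip edges [296. 257.] [297. 329.]
1.3580904365978763
```

View pics/c3.png

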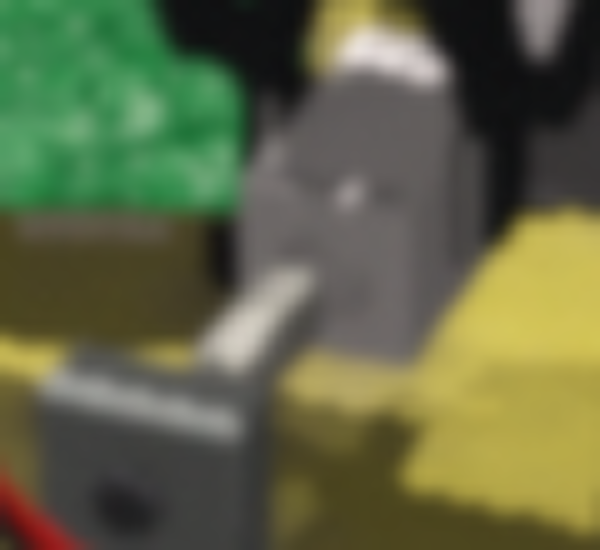

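The sleeve's end-face corners at about (243,172) and (412,362) match a centre height of 85 mm. The pin's end is at about (315,270), with its edges a millimetre or two left of my prediction. I'll fit the pin axis from both views' edges.

Run:
```python
from h import *
# edge points of pin: top crop & side crop
E={"top":[[tc(p) for p in((250,118),(385,164))],[tc(p) for p in((242,160),(370,200))]],
   "side":[[sc(p) for p in((230,135),(272,84))],[sc(p) for p in((275,160),(308,106))]]}
from scipy.optimize import least_squares
def cam(n): c=C[n];return -c["R"].T@c["t"],KP(n)
def res(p,ns=("top","side")):
    A=np.array([p[0],p[1],p[3]]);d=np.array([np.cos(p[2]),np.sin(p[2]),0]);r=[]
    for n in ns:
        c,P=cam(n)
        for k,ed in enumerate(E[n]):
            for u in ed:
                v=np.linalg.solve(P[:,:3],[u[0],u[1],1]);v/=np.linalg.norm(v)
                m=np.cross(v,d);m/=np.linalg.norm(m)
                dist=np.dot(m,A-c); r.append(dist-(.01 if k==0 else -.01)*S)
    return np.array(r)*1e3
for S in(1,-1):
    f=least_squares(lambda p:np.r_[res([.5759,p[0],p[1],p[2]]),(p[2]-.085)*1e3/2],[-.062,np.radians(-109.5),.085])
    print(S,f.cost,f.x[0],np.degrees(f.x[1]),f.x[2],f.fun.round(1))
# upright corners fit: both views
T=[(212,52),(262,70),(228,180),(177,163)];Sd=[(130,165),(150,128),(275,150),(260,192)]
def ru(p):
    d=np.array([np.cos(p[2]),np.sin(p[2])]);n=np.array([-d[1],d[0]])
    r=[]
    for (i,j),a,b in zip([(-1,1),(1,1),(1,-1),(-1,-1)],T,Sd):
        X=np.r_[p[:2]+.012*i*d+.025*j*n,.108]
        r+=list(proj("top",X)-tc(a))+list(proj("side",X)-sc(b))
    return r
f=least_squares(ru,[.603,.015,np.radians(-109.5)]);print(f.x[:2],np.degrees(f.x[2]),np.round(f.fun,1))
s=status.observe();print(s['tool_pos'])
```

```text
1 15.876890253708313 -0.05895821507608125 -108.98615995745025 0.08767962111878745 [-1.3 -3.1  1.3  1.  -0.7 -1.7  1.4  3.2  1.3]
-1 1333.9381645999538 -0.049808022797909045 -112.25212176515313 0.0916941727592093 [ 17.5  18.9 -19.7 -16.9  17.9  18.7 -19.7 -16.1   3.3]
[0.60339154 0.01510446] -108.25294348849181 [-0.8 -0.6 -1.1 -0.9  0.6 -0.9 -0.  -0.6  0.2  0.5  1.6  0.1 -1.   0.5
  0.1 -0.8]
[ 0.55573303 -0.11317538  0.07037443]
```

>>> {"op": "arm_command", "data": {"series": [[3.5,0,0.25,0,-0.8],[3.5,0,0.25,0,-0.8],[3.5,0.8,0.25,0,-0.8],[3.5,1.3,0.25,0,-0.8],[3.5,1.8,0.25,0,-0.8],[3.5,2.2,0.25,0,-0.8],[3.5,2.6,0.25,0,-0.8],[3.5,3.0,0.25,0,-0.8],[3.5,3.0,0.25,0,-0.8]]}}

```text
time: 4.3
tool_pos: [0.5693, -0.0854, 0.0714]
eef_rot: [-0.0, 0.812, 0.583, 0.0]
ft_force: [0.2, -0.1, -1.9]
width: 0.0433
finger_force: 62.4
```

```bash
cat >> h.py <<'E'
def along():
    s=status.observe();d=np.array([-.3206,-.9472]);n=np.array([.9472,-.3206]);p=s['tool_pos'][:2]-[.6034-.00385,.0151-.01137]
    print("along",round(p@d*1e3,1),"lat",round((s['tool_pos'][:2]@n)*1e3,1),"F along",round(s['ft_force'][:2]@d,1),"lat",round(s['ft_force'][:2]@n,1),"z",s['ft_force'][2].round(1),s['torque'].round(2),s['tool_pos'].round(4))
E
python3 -c "
from h import *
along()"
```

```text
along 94.1 lat 566.6 F along 0.0 lat 0.3 z -1.9 [0.03 0.03 0.06] [ 0.5693 -0.0854  0.0714]
```

>>> {"op": "arm_command", "data": {"series": [[3.5,0.4,0,0,0],[3.5,0.8,0,0,0],[3.5,1.1,0,0,0],[3.5,1.4,0,0,0],[3.5,1.4,0,0,0]]}}

```text
time: 4.72
tool_pos: [0.5723, -0.077, 0.0714]
eef_rot: [0.002, 0.813, 0.583, -0.004]
ft_force: [-16.2, -38.7, 2.2]
width: 0.0433
finger_force: 62.8
```

```bash
python3 -c "
from h import *
along()"
```

```text
along 85.2 lat 566.7 F along 41.8 lat -2.9 z 2.2 [-6.14  2.67  0.09] [ 0.5723 -0.077   0.0714]
```

It stopped dead 45 mm short of home, with 42 N of axial force, so this sleeve is the reject. I'll draw it off.

>>> {"op": "arm_command", "data": {"series": [[3.5,-1,0,0,0],[3.5,-3,0,0,0],[3.5,-5,0,0,0],[3.5,-7,0,0,0],[3.5,-7.5,0,-2,0],[3.5,-7.5,0,-5,0],[3.5,-7.5,0,-5,0],[3.5,-7.5,0,-5,0]]}}

```text
time: 5.38
tool_pos: [0.5503, -0.1442, 0.1228]
eef_rot: [0.001, 0.813, 0.583, 0.001]
ft_force: [-0.2, -0.2, -2.2]
width: 0.0435
finger_force: 62.7
```

```bash
python3 -c "
from h import *
along()
rel(.464,-.322,.10,0)"
```

```text
along 155.9 lat 567.5 F along 0.3 lat -0.1 z -2.2 [0.03 0.04 0.03] [ 0.5503 -0.1442  0.1228]
shift [-19.61  -2.49   2.28] turn -18.69 toolY -18.69
```

>>> {"op": "arm_command", "data": {"series": [[3.5,-19.6,-2.5,1,-18.7],[3.5,-19.6,-2.5,1,-18.7],[3.5,-19.6,-2.5,1,-18.7],[3.5,-19.6,-2.5,1,-18.7],[3.5,-19.6,-2.5,1,-18.7],[3.5,-19.6,-2.5,1,-18.7],[3.5,-19.6,-2.5,4,-18.7],[3.5,-19.6,-2.5,6,-18.7],[3.5,-19.6,-2.5,6,-18.7],[3.5,-19.6,-2.5,6,-18.7]]}}

```text
time: 6.22
tool_pos: [0.4627, -0.3209, 0.0602]
eef_rot: [-0.001, 0.707, 0.707, -0.0]
ft_force: [0.2, -0.1, -1.8]
width: 0.0432
finger_force: 62.4
```

```bash
python3 -c "
from h import *
rel(.464,-.322,.015,0)
for n in('top','side'): cv2.imwrite(f'pics/{n}4.png',viewer.snapshot(n)[:,:,::-1])
a=cv2.imread('pics/top4.png')[205:325,400:560];b=cv2.imread('pics/side4.png')[130:250,260:420]
cv2.imwrite('pics/c4.png',np.hstack([cv2.resize(i,(400,300),interpolation=2) for i in(a,b)]))"
```

```text
shift [-0.12  0.14  4.52] turn 0.04 toolY 0.04
```

View pics/c4.png

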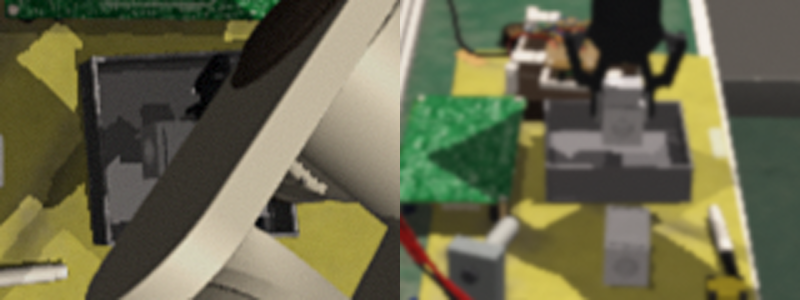

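The sleeve (625,125 in the right half) hangs over the middle of the deep box and is clear of its walls. I'll lower it.

>>> {"op": "arm_command", "data": {"series": [[3.5,0,0.1,2,0],[3.5,0,0.1,3.5,0],[3.5,0,0.1,4.1,0],[3.5,0,0.1,4.4,0],[3.5,0,0.1,4.5,0],[3.5,0,0.1,4.5,0]]}}

```text
time: 6.82
tool_pos: [0.4646, -0.3219, 0.0173]
eef_rot: [0.001, 0.707, 0.707, 0.0]
ft_force: [0.1, 1.4, -1.8]
width: 0.0431
finger_force: 62.5
```

>>> {"op": "arm_command", "data": {"series": [[3.5,0,0,0.1,0],[3.5,0,0,0.15,0],[3.5,0,0,0.2,0],[3.5,0,0,0.2,0]]}}

```text
time: 7.15
tool_pos: [0.4642, -0.3217, 0.0145]
eef_rot: [0.0, 0.707, 0.707, 0.0]
ft_force: [-0.8, 0.1, -2.8]
width: 0.0434
finger_force: 62.5
```

>>> {"op": "arm_command", "data": {"series": [[3.5,0,0,0.1,0],[3.5,0,0,0.15,0],[3.5,0,0,0.2,0],[3.5,0,0,0.2,0]]}}

```text
time: 7.48
tool_pos: [0.4643, -0.3218, 0.0136]
eef_rot: [0.0, 0.707, 0.707, -0.0]
ft_force: [-7.2, 5.1, 18.2]
width: 0.0436
finger_force: 64.8
```

>>> {"op": "arm_command", "data": {"series": [[3.5,0,0,-0.1,0],[6.5,0,0,-0.1,0],[6.5,0,0,-0.1,0],[6.5,0,0,-0.1,0],[6.5,0,0,-0.1,0],[6.5,0,0,-3,0],[6.5,0,0,-7,0],[8.5,0,0,-10,0],[8.5,0,0,-10,0]]}}

```text
time: 8.23
tool_pos: [0.466, -0.3232, 0.1187]
eef_rot: [0.004, 0.707, 0.707, 0.0]
ft_force: [1.1, -1.1, 1.0]
width: 0.0845
finger_force: 0.0
```

>>> {"op": "arm_command", "data": {"series": [[8.5,4,0,0,2.1],[8.5,8,0,0,2.1],[8.5,12,0,0,2.1],[8.5,16,-0.2,0,2.1],[8.5,19.7,-0.2,0,2.1],[8.5,19.7,-0.2,0,2.1],[8.5,19.7,-0.2,0,2.1]]}}

```text
time: 8.82
tool_pos: [0.4621, -0.1231, 0.1126]
eef_rot: [0.0, 0.719, 0.695, 0.0]
ft_force: [0.2, 0.7, 0.1]
width: 0.0846
finger_force: 0.0
```

```bash
python3 -c "
from h import *
rel(.4615,-.1245,.008,-2.1)
for n in('top','side'): cv2.imwrite(f'pics/{n}5.png',viewer.snapshot(n)[:,:,::-1])
a=cv2.imread('pics/top5.png')[205:325,400:560];b=cv2.imread('pics/side5.png')[130:250,260:420]
cv2.imwrite('pics/c5.png',np.hstack([cv2.resize(i,(400,300),interpolation=2) for i in(a,b)]))"
```

```text
shift [-0.14 -0.06 10.46] turn 0.21 toolY -1.89
```

View pics/c5.png

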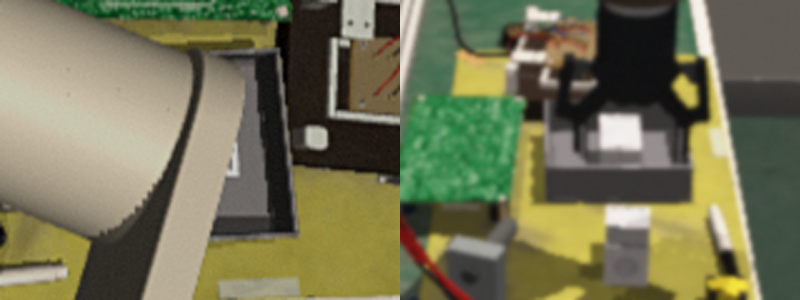

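Sleeve 1 lies flat in the box (620,130 in the right half), and sleeve 2 is untouched below the gripper (627,245). I'll grasp it.

>>> {"op": "arm_command", "data": {"series": [[8.5,-0.1,0,4,0.2],[8.5,-0.1,0,8,0.2],[8.5,-0.1,0,10.3,0.2],[8.5,-0.1,0,10.3,0.2],[3.5,-0.1,0,10.3,0.2],[3.5,-0.1,0,10.3,0.2],[3.5,-0.1,0,10.3,0.2],[3.5,-0.1,0,10.3,0.2],[3.5,-0.1,0,10.3,0.2],[3.5,-0.1,0,10.3,0.2]], "newtons": 60}}

```text
time: 9.75
tool_pos: [0.463, -0.1263, 0.0113]
eef_rot: [0.001, 0.721, 0.693, 0.0]
ft_force: [-1.3, -3.3, 9.6]
width: 0.0435
finger_force: 61.5
```

>>> {"op": "arm_command", "data": {"series": [[3.5,0,0,-2,0],[3.5,0,0,-4.5,0],[3.5,0,0,-6.3,0],[3.5,0,0,-6.3,0],[3.5,0,0,-6.3,0],[3.5,0,0,-6.3,0]]}}

```text
time: 10.25
tool_pos: [0.4617, -0.1255, 0.0719]
eef_rot: [-0.0, 0.721, 0.693, -0.0]
ft_force: [0.5, -0.1, -3.9]
width: 0.0431
finger_force: 62.9
```

```bash
python3 -c "
from h import *
d=np.array([-.3206,-.9472]);n=np.array([.9472,-.3206])
r=np.array([.5996,.0037]);t=r+.130*d
t=t+n*(.5668-t@n)
print(t)
rel(t[0],t[1],.072,-18.7)
along()"
```

```text
[ 0.55796472 -0.11945046]
shift [ 0.99  9.59 -0.01] turn 16.44 toolY -2.26
along 166.6 lat 477.6 F along -0.0 lat 0.5 z -3.9 [-0.04  0.   -0.01] [ 0.4617 -0.1255  0.0719]
```

>>> {"op": "arm_command", "data": {"series": [[3.5,1.0,3,-0.2,7],[3.5,1.0,6,-0.2,14],[3.5,1.0,9.6,-0.2,16.4],[3.5,1.0,9.6,-0.2,16.4],[3.5,1.0,9.6,-0.2,16.4],[3.5,1.0,9.6,-0.2,16.4],[3.5,1.0,9.6,-0.2,16.4]]}}

```text
time: 10.83
tool_pos: [0.5574, -0.1193, 0.0736]
eef_rot: [-0.001, 0.812, 0.583, -0.0]
ft_force: [0.5, 0.2, -3.0]
width: 0.0432
finger_force: 63.6
```

```bash
python3 -c "
from h import *
along();rel(.558,-.1194,.074,-18.7)"
```

```text
along 130.1 lat 566.2 F along -0.3 lat 0.4 z -3.0 [0.02 0.   0.06] [ 0.5574 -0.1193  0.0736]
shift [ 0.01  0.06 -0.04] turn 0.05 toolY -18.65
```

Lined up, so I'll advance 35 mm, to 95 mm from the root.

>>> {"op": "arm_command", "data": {"series": [[3.5,0.8,0.05,0,0],[3.5,1.4,0.05,0,0],[3.5,2.0,0.05,0,0],[3.5,2.5,0.05,0,0],[3.5,3.0,0.05,0,0],[3.5,3.5,0.05,0,0],[3.5,3.5,0.05,0,0]]}}

```text
time: 11.42
tool_pos: [0.5702, -0.0855, 0.0744]
eef_rot: [-0.0, 0.812, 0.583, 0.0]
ft_force: [-0.1, -0.3, -2.4]
width: 0.0434
finger_force: 63.6
```

>>> {"op": "arm_command", "data": {"series": [[3.5,0.4,0,0,0],[3.5,0.8,0,0,0],[3.5,1.2,0,0,0],[3.5,1.5,0,0,0],[3.5,1.5,0,0,0]]}}

```text
time: 11.83
tool_pos: [0.5749, -0.0717, 0.0744]
eef_rot: [-0.0, 0.812, 0.583, 0.0]
ft_force: [0.1, 0.4, -3.1]
width: 0.0435
finger_force: 63.6
```

```bash
python3 -c "
from h import *
along()"
```

```text
along 79.3 lat 567.6 F along -0.4 lat 0.0 z -3.1 [-0.01 -0.03 -0.02] [ 0.5749 -0.0717  0.0744]
```

It has gone past the reject's stop with no force. On towards home (centre at 40 mm).

>>> {"op": "arm_command", "data": {"series": [[3.5,0.5,0,0,0],[3.5,1.0,0,0,0],[3.5,1.5,0,0,0],[3.5,2.0,0,0,0],[3.5,2.5,0,0,0],[3.5,3.0,0,0,0],[3.5,3.5,0,0,0],[3.5,3.5,0,0,0]]}}

```text
time: 12.5
tool_pos: [0.5862, -0.0381, 0.0744]
eef_rot: [-0.0, 0.812, 0.583, 0.0]
ft_force: [-0.1, 0.1, -3.9]
width: 0.0434
finger_force: 63.6
```

```bash
python3 -c "
from h import *
along()"
```

```text
along 43.9 lat 567.5 F along -0.1 lat -0.1 z -3.9 [-0.04  0.02  0.03] [ 0.5862 -0.0381  0.0744]
```

>>> {"op": "arm_command", "data": {"series": [[3.5,0.2,0,0,0],[3.5,0.35,0,0,0],[3.5,0.5,0,0,0],[3.5,0.6,0,0,0],[3.5,0.6,0,0,0]]}}

```text
time: 12.92
tool_pos: [0.5871, -0.0357, 0.0745]
eef_rot: [0.001, 0.813, 0.583, -0.002]
ft_force: [-11.1, -20.3, 1.8]
width: 0.0431
finger_force: 64.3
```

```bash
python3 -c "
from h import *
along()"
```

```text
along 41.4 lat 567.5 F along 22.8 lat -4.0 z 1.8 [-2.99  1.55 -0.24] [ 0.5871 -0.0357  0.0745]
```

It seated against the upright at 41 mm with 23 N axial force, so this sleeve passes. I'll draw it off straight, then lift.

>>> {"op": "arm_command", "data": {"series": [[3.5,-1,0,0,0],[3.5,-3,0,0,0],[3.5,-5,0,0,0],[3.5,-7,0,0,0],[3.5,-9,0,0,0],[3.5,-11,0,0,0],[3.5,-11.5,0,0,0],[3.5,-11.5,-3,-3,0],[3.5,-11.5,-6,-6,0],[3.5,-11.5,-8,-9,0],[3.5,-11.5,-8,-9,0],[3.5,-11.5,-8,-9,0]]}}

```text
time: 13.92
tool_pos: [0.4756, -0.1168, 0.1662]
eef_rot: [0.002, 0.812, 0.583, 0.001]
ft_force: [-0.3, -0.4, -4.3]
width: 0.0433
finger_force: 64.0
```

```bash
python3 -c "
from h import *
along();rel(.37,-.05,.16,0);rel(.37,.30,.16,0);print(onz('top',(255,255),.01),onz('top',(270,235),.05),onz('top',(278,225),.1))
for u in((145,240),(215,240),(214,311),(142,310)): print(onz('top',u,.014))
for u in((318,330),(399,333),(402,393),(314,390)): print('side',onz('side',u,.014))"
```

```text
along 153.9 lat 487.9 F along 0.4 lat -0.2 z -4.3 [-0.02 -0.02 -0.05] [ 0.4756 -0.1168  0.1662]
shift [  2.95 -12.14   0.57] turn -18.67 toolY -18.67
shift [ 36.1  -23.35   0.52] turn -18.67 toolY -18.67
[0.50009894 0.14833077] [0.53810312 0.10999287] [0.55106521 0.08770305]
[0.53948644 0.39104001]
[0.53527657 0.23583575]
[0.38059895 0.23745701]
[0.38663316 0.39399619]
side [0.53638033 0.24344986]
side [0.37529889 0.24714789]
side [0.38520849 0.39986471]
side [0.54042248 0.39758465]
```

>>> {"op": "arm_command", "data": {"series": [[3.5,1,-4,0,-5],[3.5,2,-8,0,-10],[3.5,3,-12,0.3,-18.7],[3.5,7,-13,0.3,-18.7],[3.5,11,-14.5,0.3,-18.7],[3.5,15,-16,0.3,-18.7],[3.5,19,-17.5,0.3,-18.7],[3.5,22.5,-18.5,0.3,-18.7],[3.5,26,-20,0.3,-18.7],[3.5,30,-21,0.3,-18.7],[3.5,34,-22.3,0.3,-18.7],[3.5,36,-23,0.3,-18.7]]}}

```text
time: 14.92
tool_pos: [0.3722, 0.3019, 0.1597]
eef_rot: [-0.001, 0.706, 0.708, -0.001]
ft_force: [0.0, 0.5, -3.6]
width: 0.043
finger_force: 64.3
```

>>> {"op": "arm_command", "data": {"series": [[3.5,0,0,0,0],[3.5,0,0,0,0]]}}

```text
time: 15.08
tool_pos: [0.3722, 0.2989, 0.1596]
eef_rot: [-0.0, 0.706, 0.708, -0.001]
ft_force: [-1.0, -1.3, -3.8]
width: 0.0434
finger_force: 64.3
```

```bash
python3 -c "
from h import *
along();rel(.46,.318,.05,0)"
```

```text
along -206.7 lat 256.8 F along 1.6 lat -0.5 z -3.8 [ 0.03 -0.02  0.01] [0.3722 0.2989 0.1596]
shift [ 1.9   8.81 10.94] turn 0.17 toolY 0.17
```

>>> {"op": "arm_command", "data": {"series": [[3.5,1,4,0,0],[3.5,1.9,8,1,0],[3.5,1.9,8.8,4,0],[3.5,1.9,8.8,8,0],[3.5,1.9,8.8,11,0],[3.5,1.9,8.8,12.5,0],[3.5,1.9,8.8,13.5,0],[3.5,1.9,8.8,14,0],[3.5,1.9,8.8,14,0],[3.5,1.9,8.8,14,0]]}}

```text
time: 15.92
tool_pos: [0.4613, 0.317, 0.0223]
eef_rot: [0.0, 0.707, 0.707, 0.001]
ft_force: [0.1, 0.0, -2.7]
width: 0.0431
finger_force: 64.2
```

>>> {"op": "arm_command", "data": {"series": [[3.5,0,0,0.1,0],[3.5,0,0,0.2,0],[3.5,0,0,0.25,0],[3.5,0,0,0.3,0],[3.5,0,0,0.3,0]]}}

```text
time: 16.33
tool_pos: [0.4606, 0.3171, 0.0186]
eef_rot: [0.0, 0.707, 0.707, 0.0]
ft_force: [-0.2, -0.6, -3.0]
width: 0.0431
finger_force: 64.2
```

>>> {"op": "arm_command", "data": {"series": [[3.5,0,0,0.1,0],[3.5,0,0,0.2,0],[3.5,0,0,0.25,0],[3.5,0,0,0.3,0],[3.5,0,0,0.3,0]]}}

```text
time: 16.75
tool_pos: [0.4606, 0.317, 0.0154]
eef_rot: [-0.0, 0.707, 0.707, 0.0]
ft_force: [-0.1, 0.2, -4.3]
width: 0.043
finger_force: 64.4
```

>>> {"op": "arm_command", "data": {"series": [[3.5,0,0,0.1,0],[3.5,0,0,0.15,0],[3.5,0,0,0.2,0],[3.5,0,0,0.2,0]]}}

```text
time: 17.08
tool_pos: [0.4607, 0.3171, 0.0152]
eef_rot: [0.0, 0.707, 0.707, 0.0]
ft_force: [-13.4, -7.2, 28.4]
width: 0.0433
finger_force: 68.3
```

Contact with the tray floor. I'll ease off, release and go up and away.

>>> {"op": "arm_command", "data": {"series": [[3.5,0,0,-0.15,0],[3.5,0,0,-0.15,0],[6.5,0,0,-0.15,0],[6.5,0,0,-0.15,0],[6.5,0,0,-0.15,0],[6.5,0,0,-0.15,0],[6.5,0,0,-3,0],[6.5,0,0,-7,0],[6.5,0,0,-11,0],[6.5,0,-4,-14,0],[6.5,0,-8,-16,0],[6.5,0,-10,-16,0]]}}

```text
time: 18.08
tool_pos: [0.3598, 0.3172, 0.1765]
eef_rot: [0.0, 0.707, 0.707, 0.002]
ft_force: [-0.3, 0.3, 0.5]
width: 0.0648
finger_force: 0.0
```

>>> {"op": "arm_command", "data": {"series": [[6.5,-4,0,0,0],[6.5,-8,0,0,0],[6.5,-12,0,0,0],[6.5,-16,0,0,0],[6.5,-20,0,0,0],[6.5,-20,0,0,0],[6.5,-20,0,0,0]]}}

```text
time: 18.67
tool_pos: [0.3611, 0.1151, 0.1737]
eef_rot: [0.0, 0.709, 0.706, 0.0]
ft_force: [0.3, 1.0, 0.1]
width: 0.065
finger_force: 0.0
```

```bash
python3 -c "
from h import *
s=status.observe();print(s['tool_pos'],s['ft_force'],s['joint_velocities'].round(3))
for n in('top','side'): cv2.imwrite(f'pics/{n}6.png',viewer.snapshot(n)[:,:,::-1])
a=cv2.imread('pics/top6.png')[190:350,120:540];b=cv2.imread('pics/side6.png')[150:430,230:430]
a=cv2.resize(a,(480,183));b=cv2.resize(b,(300,420));o=np.zeros((420,780,3),np.uint8);o[:183,:480]=a;o[:,480:]=b
cv2.imwrite('pics/c6.png',o)"
```

```text
[0.36105695 0.11510894 0.17368681] [0.25065422 1.02947946 0.08387077] [ 0.076  0.021 -0.014  0.01  -0.002  0.033]
```

View pics/c6.png

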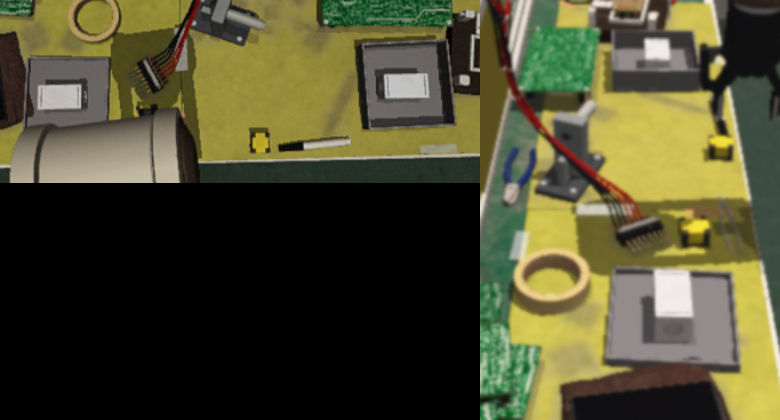

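The final picture shows one sleeve flat in the shallow tray (60,97), the other flat in the deep box (405,87), and the gripper clear of both.

```bash
python3 -c "
from cell import ticket
print(ticket.job_done())"
```

```text
the job is handed in; nothing more can be done
None
```

Job handed in at about 18.8 s: the first sleeve stopped 45 mm short of home and lies flat in the deep reject box; the second slid fully home and lies flat in the shallow pass tray.

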